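# Load the wax melter

### The job

Pick up the small steel pan by its handle and tip all four wax cakes out of it into the open tank of the blue melter, then stand the empty pan upright again with its whole foot on the round green rubber mat and let go of it. Next swing the melter's lid fully shut, and only then twist the black start knob clockwise to its stop, hold it there for a moment and let it spring back by itself. Leave the other things on the table where they are.

Things in the scene. Friction and masses are not known exactly. Their poses are not given: they have to be found in the camera images.
- pan: open round steel pouring pan holding the cakes, 55 mm tall, diameter 84 mm at the foot flaring to 136 mm at the rim, wall 3 mm, floor 4 mm, 0.28 kg. Origin: centre of the underside, z up. A straight wooden handle points along its -x, roughly to the robot: flat-sided bar 16 mm wide (y), 18 mm tall, from 62 to 165 mm from the axis. Starts upright on the mat
- pan_grip (a point): point on the middle line of the pan's handle, 100 mm from the pan's axis and 40 mm above its underside; axes as the pan's
- cake1: yellow wax cake, a blunt cone 30 mm in diameter and 24 mm tall, 20 g; origin: centre of its flat underside; starts on the floor of the pan
- cake2: red wax cake, a blunt cone 30 mm in diameter and 24 mm tall, 20 g; origin: centre of its flat underside; starts on the floor of the pan
- cake3: blue wax cake, a blunt cone 30 mm in diameter and 24 mm tall, 20 g; origin: centre of its flat underside; starts on the floor of the pan
- cake4: cream wax cake, a blunt cone 30 mm in diameter and 24 mm tall, 20 g; origin: centre of its flat underside; starts on the floor of the pan
- mat: round green rubber mat, 150 mm in diameter, 5 mm thick, fixed on the table left or right of the melter; origin: centre of its underside
- melter: wax melter (cold), fixed: a box 190 mm (its x) by 300 mm (its y). Its +y part is the open metal tank, 190 x 190 mm outside, walls 8 mm, 90 mm tall; its -y part the blue control deck, 110 mm wide, 75 mm tall, with the knob. Origin: centre of the underside of the whole box; x points to the lid's hinge, away from the robot
- tank_floor (a point): centre of the tank's inner floor, 8 mm above the table (the inside is 174 x 174 mm, its rim 82 mm above this point); axes as the melter's
- lid (a joint): angle (rad) of the tank's lid: 0 shut flat on the rim, 1.57 standing straight up, stop at 1.9. It starts standing open. A stiff hinge keeps it where it is left (about 2 to 4 N at the tab to move it). The lid is a steel plate 190 x 190 x 8 mm
- lid_hinge (a point): middle of the lid's hinge line, on the tank's far top edge (90 mm above the table), on the lid's inner face; the hinge line runs along the melter's y. Axes turn with the lid: the lid lies along its -x from the hinge, +z is its outer face (up when shut, away from the robot when open)
- lid_tab (a point): middle of the red pull tab on the lid's free edge, 208 mm from the hinge; the tab is 60 mm wide (y), 8 mm thick and sticks out 33 mm past the lid plate, ending 223 mm from the hinge
- knob (a joint): angle (rad) of the black start knob: 0 at rest, growing clockwise seen from above to its stop at 1.2; a spring (about 0.13 N m at the stop) turns it back to 0 when let go
- knob_grip (a point): on the knob's vertical axis at the height to grip, 103 mm above the table, in the middle of the deck (95 mm from the melter's middle towards its -y, 55 mm from the tank's side). The knob's grip is an upright bar 56 mm long (the point's x), 16 mm wide (y), from 85 to 117 mm above the table; x and y turn with the knob
- jar: bystander: glass paint jar with white cap, 68 mm in diameter, 90 mm tall; origin: centre of its underside
- brush: bystander: brush with wooden handle, 200 mm long, lying; origin: under its middle
- knife: bystander: palette knife with dark handle, 200 mm long, lying; origin: under its middle
- tube_red: bystander: lying paint tube with a red band, 110 mm long, 32 mm tall; origin: under its middle
- tube_green: bystander: lying paint tube with a green band, 110 mm long, 32 mm tall; origin: under its middle
- tin: bystander: yellow-labelled tin, 74 mm in diameter, 100 mm tall, beyond the melter; origin: centre of its underside

How it is judged:
By the outcome, as a careful person would: the job done as asked, in the order asked, and still so for the second after the job is handed in, with the robot touching nothing.
It also fails if it takes over 72 s, if anything falls off the work surface, if the arm or the gripper's body presses on something with over 40 N, if the wrist force passes 120 N, or if a joint passes its speed limit or range.

### The arm

A 6-joint arm with a two-finger parallel gripper is mounted at the origin on the work surface. World frame = base frame: x ahead of the robot, y to its left, z up, the work surface at z = 0. Lengths are in mm, angles in degrees, forces in N, time in s.
With the tool pointing down it reaches from about 350 to 975 mm from the base axis. Payload 17.4 kg.
Tool frame: the origin (TCP) lies at the very end of the fingers, on their centre line; the grasp point (between the pads) lies 19 mm behind it (ctrl.grasp_offset is the z of the grasp point in the tool frame, in mm); z points along the fingers, y is the direction in which the jaws open and shut (so a half turn about z gives the same grasp; the last joint's range is limited). The gripper opens to 85 mm and grips with 20 to 120 N. Pads are 22 mm wide; open, the fingers measure 114 mm over their backs; the gripper's body (76 mm by 85 mm) begins 54 mm behind the grasp point. The pads swing forward as they close: fully open they stand 13 mm farther back than shut.
Start: joints at [67.678, 6.646, 82.598, -0, 90.757, -2.166], TCP at [232.605, 633.662, 231.303] pointing down, gripper open.
Joint ranges: [-162.19, 162.19], [-47.58, 125.68], [4.15, 143.07], [-65.23, 245.23], [0.69, 171.88], [-170.13, 170.13]. Speed limits (degrees/s): [108.29, 108.29, 127.2, 180, 180, 180].

### API

Orientations are given as [roll, pitch, yaw] about the fixed x, y, z axes, in that order (R = Rz(yaw) Ry(pitch) Rx(roll)).
In Python, from workcell import ctrl gives the robot as it stands.
- The arm moves only by the shell command python3 -m crank 'ROWS' [FORCE]. ROWS is JSON, a list that holds one entry, the list of rows, each a list of 7 numbers: the opening, from 0 (shut) to 1 (fully open), then the shift along the tool's x, y, z in m, then the turn, a rotation vector about the tool's x, y, z in degrees. In form: [[[grip, x, y, z, ax, ay, az], ...]]. A call has 1 to 10 rows; each row shifts and turns the commanded pose from where the row before left it, along the tool's axes as they then stand; what a row does not reach is not made up. A row lasts 1/8 s, in which the tool goes at most 62.5 mm and 10.7 degrees, less where a joint would pass 70% of its speed; a pose out of reach is approached as far as the arm can. A call is refused whole if a number of a shift passes 0.0625 or a number of a turn 10.7, either way. A call with a gripper value outside its range is refused whole. The fingers move at their own pace and stop on an object; FORCE is the grip in N (left out, the last holds). Time passes only in rows, so rows that do not move let the fingers close. It gives the time, the measured TCP pose, the force and the opening at its end, in the units of the state.
- ctrl.get_obs(): the state, without advancing time (a new reading comes with each control period).
- ctrl.get_image(name): name is "scene" or "side" or "wrist"; returns a dict with "img" (420x560x3 uint8, blue, green, red), "fx", "fy", "cx", "cy" (pixels), "k1" (the pictures are not rectified: a ray, as slopes to the right and down, at radius r is drawn at 1 + k1 r^2 times it, then the intrinsics apply), "T" (4x4, takes a point from camera to world coordinates). Camera axes: x right, y up, looking along -z (the intrinsics and any distortion apply to the point x, -y, -z); pixel columns grow to the right and rows downward; lengths in mm; the calibration is good to about 2 mm. A picture is of the moment at which its call begins. There is no depth.
- ctrl.hand_in(): hands the job in, once; it reports no verdict.
The state is a dict: "t": time; "q": joint angles; "qd": joint speeds; "effort": joint torques, N m; "eef_pos": TCP position; "eef_rot": TCP orientation; "contact_force": force on the tool from outside, world axes, zero at the start; "wrist_torque": the same for the moment, N m; "finger_gap": finger opening in mm.
Only numpy, scipy, OpenCV 4.12 (cv2) and the standard library are available. Lean on these libraries where they do the work, as an engineer would, in place of code of your own. Each camera call takes 0.05 s, during which the arm holds its last target. There are 200 camera calls.

## Working session

There is one attempt and no reset: what is moved stays moved. The work goes in short steps, Python scripts to look and compute and a shell command to move; the robot and the scene stay as the last step left them, time stands still between calls to the robot, and variables do not carry over. Pictures are saved under pics/ and viewed, about 8 in all and at most 12, crops included, and the job is handed in when it is done.

```bash
mkdir -p pics; ls; cat > h.py <<'E'
import numpy as np, cv2
from workcell import ctrl
from scipy.spatial.transform import Rotation as R
def shot(name,fn):
    d=ctrl.get_image(name); cv2.imwrite('pics/'+fn+'.png',d['img']); np.save('pics/'+fn+'.npy',d,allow_pickle=True); return d
def load(fn): return np.load('pics/'+fn+'.npy',allow_pickle=True).item()
def ray(d,u,v):
    a=(u-d['cx'])/d['fx']; b=(v-d['cy'])/d['fy']; r=np.hypot(a,b); s=r
    for _ in range(20): s=r/(1+d['k1']*s*s)
    k=s/r if r>0 else 1
    T=np.array(d['T']); return T[:3,3], T[:3,:3]@np.array([a*k,-b*k,-1.])
def plane(d,u,v,z):
    o,w=ray(d,u,v); return (o+w*(z-o[2])/w[2]).round(1)
def proj(d,p):
    T=np.array(d['T']); c=T[:3,:3].T@(np.array(p)-T[:3,3]); a=c[0]/-c[2]; b=-c[1]/-c[2]; k=1+d['k1']*(a*a+b*b)
    return np.array([d['cx']+d['fx']*a*k, d['cy']+d['fy']*b*k]).round(1)
def two(d1,p1,d2,p2):
    o1,w1=ray(d1,*p1);o2,w2=ray(d2,*p2)
    A=np.stack([w1,-w2],1); s=np.linalg.lstsq(A,o2-o1,rcond=None)[0]
    a=o1+w1*s[0];b=o2+w2*s[1]; return ((a+b)/2).round(1),np.linalg.norm(a-b).round(1)
def rows(P,Rt,n=1):
    """shift (m) & rotvec (deg) in tool axes from current pose to target TCP P / rotation Rt"""
    o=ctrl.get_obs(); R0=R.from_euler('xyz',o['eef_rot'],degrees=True)
    return R0.inv().apply(np.array(P)-o['eef_pos'])/1000,(R0.inv()*Rt).as_rotvec(degrees=True)
E
python3 - <<'E'
from h import *
o=ctrl.get_obs(); print({k:np.round(v,2).tolist() for k,v in o.items()}, ctrl.grasp_offset)
a=shot('scene','s1');b=shot('side','d1')
for d in (a,b): print(np.round(d['T'],2).tolist(),d['fx'],d['k1'])
E
```

```text
pics
{'t': 0.0, 'q': [67.68, 6.68, 82.64, -0.0, 90.76, -2.17], 'qd': [0.0, 0.01, -0.05, -0.06, -0.12, 0.02], 'effort': [-0.0, -73.2, -63.25, -0.0, 0.01, -0.0], 'eef_pos': [232.52, 633.48, 230.54], 'eef_rot': [-179.93, -0.0, 159.85], 'contact_force': [0.4, 0.04, -0.07], 'wrist_torque': [0.0, -0.03, 0.0], 'finger_gap': 85.51} -18.700000000000003
[[-0.69, -0.52, 0.5, 1050.34], [0.72, -0.52, 0.46, 443.72], [0.01, 0.68, 0.73, 782.78], [0.0, 0.0, 0.0, 1.0]] 407.2734253472081 0.03507707278191942
[[0.96, 0.19, -0.21, 367.24], [-0.29, 0.67, -0.68, -712.12], [0.01, 0.72, 0.7, 807.52], [0.0, 0.0, 0.0, 1.0]] 465.0496469858459 0.0068994911248819275
```

View pics/s1.png

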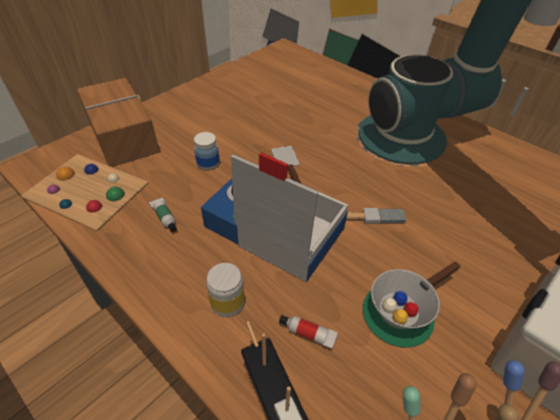

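View pics/d1.png

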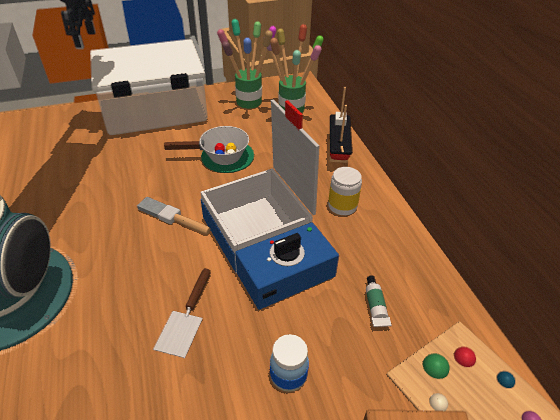

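The scene view shows the pan rim around (405,300) with its handle end at (458,266), the lid standing open, and its red tab at (273,167). The side view shows the pan at (225,146) with its handle end at (166,146), the tank corners near (203,191), (236,248), (268,172) and (309,226), and the knob at (288,243).

```bash
python3 - <<'E'
from h import *
a=load('s1');b=load('d1')
print('tank90',[plane(b,*p,90).tolist() for p in [(203,191),(236,248),(268,172),(309,226)]])
print('deck75',[plane(b,*p,75).tolist() for p in [(252,289),(336,252)]])
print('knob',plane(b,288,243,110))
print('tab',two(a,(274,157),b,(292,106)), two(a,(274,167),b,(294,117)))
print('rim', plane(a,405,298,60),plane(b,225,146,60))
print('hend',two(a,(459,266),b,(166,146)))
for n,d,z in (('s',a,5),('d',b,5)):
    h=cv2.cvtColor(d['img'],cv2.COLOR_BGR2HSV); m=cv2.inRange(h,(60,120,40),(90,255,255))
    x0,y0,x1,y1=(350,260,450,350) if n=='s' else (190,120,265,175)
    mm=np.zeros_like(m); mm[y0:y1,x0:x1]=m[y0:y1,x0:x1]
    ys,xs=np.nonzero(mm); P=np.array([plane(d,x,y,z)[:2] for x,y in zip(xs,ys)],np.float32)
    hull=cv2.convexHull(P)[:,0]; print(n,len(P),cv2.minEnclosingCircle(P),P.min(0),P.max(0))
    h2=cv2.inRange(h,(0,60,20),(15,255,130)); 
    g=cv2.inRange(h,(0,0,90),(180,60,255))
E
```

```text
tank90 [[445.0, 104.5, 90.0], [478.1, -87.4, 90.0], [608.6, 129.4, 90.0], [642.8, -70.0, 90.0]]
deck75 [[486.0, -185.2, 75.0], [677.2, -143.0, 75.0]]
knob [ 578.4 -121.   110. ]
tab (array([636.1,  50.4, 314.4]), np.float64(0.9)) (array([638.4,  49.5, 290.4]), np.float64(4.4))
rim [546.  336.4  60. ] [537.9 302.2  60. ]
hend (array([383.9, 373.9,  42.9]), np.float64(6.9))
s 1241 ((551.48828125, 337.04205322265625), 72.28934478759766) [516.5 264.9] [623.3 408.6]
d 564 ((547.1123657226562, 330.92755126953125), 74.6428451538086) [475.  257.9] [620.5 370.6]
```

```bash
cat >> h.py <<'E'
def toolR(az,down,flip=1):
    """tool z at azimuth az, 'down' deg below horizontal; y horizontal"""
    a,e=np.radians([az,down]); z=np.array([np.cos(a)*np.cos(e),np.sin(a)*np.cos(e),-np.sin(e)]); y=flip*np.array([-np.sin(a),np.cos(a),0]); return R.from_matrix(np.stack([np.cross(y,z),y,z],1))
def plan(g,Rt,back=0,n=None):
    """go with grasp point at g, backed off along tool z; print a total and per-row (n rows, straight world line)"""
    z=Rt.as_matrix()[:,2]; P=np.array(g)+z*(18.7-back)
    o=ctrl.get_obs(); R0=R.from_euler('xyz',o['eef_rot'],degrees=True); p0=np.array(o['eef_pos'])
    rv=(R0.inv()*Rt).as_rotvec(degrees=True); D=P-p0
    if n is None: n=int(np.ceil(max(np.linalg.norm(rv)/10.2,np.linalg.norm(D)/55,1)))
    print('target',P.round(1),'n',n,'rv/row',(rv/n).round(2))
    for i in range(n):
        Ri=R0*R.from_rotvec(rv*i/n,degrees=True); print((Ri.inv().apply(D/n)/1000).round(4).tolist()+(rv/n).round(2).tolist())
E
python3 - <<'E'
from h import *
b=load('d1')
print('box',[plane(b,*p,0).tolist() for p in [(108,130),(208,120)]])
print('brush,knife',[plane(b,*p,5).tolist() for p in [(145,205),(207,232),(175,335),(207,272)]])
plan([440,361,45],toolR(-13.4,45),180)
E
```

```text
box [[230.0, 559.2, 0.0], [529.7, 531.0, 0.0]]
brush,knife [[305.7, 189.2, 5.0], [437.0, 54.6, 5.0], [326.5, -198.6, 5.0], [414.7, -63.4, 5.0]]
target [329.  387.4 159.1] n 5 rv/row [-0.54 -8.99 -1.28]
[-0.0351, -0.0395, 0.0144, -0.54, -8.99, -1.28]
[-0.0315, -0.0404, 0.0192, -0.54, -8.99, -1.28]
[-0.0273, -0.0413, 0.0235, -0.54, -8.99, -1.28]
[-0.0224, -0.0421, 0.027, -0.54, -8.99, -1.28]
[-0.017, -0.0428, 0.0297, -0.54, -8.99, -1.28]
```

```bash
python3 -m crank '[[[1,-0.035,-0.0395,0.0144,-0.54,-9,-1.28],[1,-0.0315,-0.0404,0.0192,-0.54,-9,-1.28],[1,-0.0273,-0.0413,0.0235,-0.54,-9,-1.28],[1,-0.0224,-0.0421,0.027,-0.54,-9,-1.28],[1,-0.017,-0.0428,0.0297,-0.54,-9,-1.28],[1,0,0,0,0,0,0],[1,0,0,0,0,0,0]]]' 100; python3 - <<'E'
from h import *
o=ctrl.get_obs(); print({k:np.round(o[k],1).tolist() for k in ('t','q','eef_pos','eef_rot')}); d=shot('wrist','w1'); print(np.round(d['T'],2).tolist(),d['fx'])
E
```

```text
t: 0.98
eef_pos: [329.2, 388.4, 160.2]
eef_rot: [179.8, 45.0, 166.5]
contact_force: [0.4, 0.9, 0.6]
finger_gap: 85.3
{'t': 1.0, 'q': [70.2, -17.1, 119.4, -46.2, 76.7, 4.4], 'eef_pos': [329.2, 388.4, 160.2], 'eef_rot': [179.8, 45.0, 166.5]}
[[0.23, -0.47, -0.85, 180.46], [0.97, 0.11, 0.2, 423.32], [0.0, -0.88, 0.48, 210.08], [0.0, 0.0, 0.0, 1.0]] 347.26219626726936
```

View pics/w1.png

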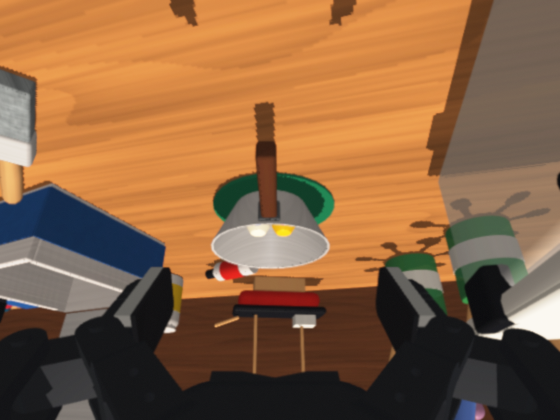

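The wrist view (inverted) shows the handle running from its end at (266,143) to the pan wall at (269,212), the mat behind it, and nothing in the way.

```bash
python3 - <<'E'
from h import *
d=load('w1')
h=cv2.cvtColor(d['img'],cv2.COLOR_BGR2HSV)
for y in (160,180,200):
    r=h[y,240:300]; print(y,[(240+i,*map(int,r[i])) for i in range(0,60) if r[i][2]<140][:1],[(240+i) for i in range(60) if r[i][2]<140][-1:])
for y in (160,180,200): print(plane(d,266+ (y-147)/53*2,y,54))
m=cv2.inRange(h,(60,120,30),(90,255,255)); m[:, :200]=0; m[:,345:]=0; m[240:]=0
ys,xs=np.nonzero(m); P=np.array([plane(d,x,y,5)[:2] for x,y in zip(xs,ys)],np.float32); print(cv2.minEnclosingCircle(P),len(P))
rim=[plane(d,*p,60) for p in [(212,245),(329,245)]]; print(rim,np.mean(rim,0))
print(plane(d,266,143,54))
E
```

```text
160 [(256, 11, 176, 110)] [275]
180 [(240, 76, 183, 67)] [299]
200 [(240, 17, 22, 105)] [299]
[383.7 369.6  54. ]
[410.1 363.4  54. ]
[441.8 356.   54. ]
((542.3551025390625, 336.9888000488281), 73.49330139160156) 2270
[array([514.3, 273.1,  60. ]), array([545.3, 400.1,  60. ])] [529.8 336.6  60. ]
[364.5 374.2  54. ]
```

```bash
python3 - <<'E'
from h import *
plan([441,358.5,45],toolR(-13.3,45),0,5)
E
```

```text
target [453.9 355.5  31.8] n 5 rv/row [ 0.01  0.   -0.04]
[0.0, -0.0008, 0.0365, 0.01, 0.0, -0.04]
[0.0, -0.0008, 0.0365, 0.01, 0.0, -0.04]
[0.0, -0.0008, 0.0365, 0.01, 0.0, -0.04]
[0.0, -0.0008, 0.0365, 0.01, 0.0, -0.04]
[0.0, -0.0008, 0.0365, 0.01, 0.0, -0.04]
```

```bash
python3 -m crank '[[[1,0,-0.0008,0.0365,0,0,0],[1,0,-0.0008,0.0365,0,0,0],[1,0,-0.0008,0.0365,0,0,0],[1,0,-0.0008,0.0365,0,0,0],[1,0,-0.0008,0.0365,0,0,0],[1,0,0,0,0,0,0]]]' 100;  python3 -m crank '[[[0,0,0,0,0,0,0],[0,0,0,0,0,0,0],[0,0,0,0,0,0,0],[0,0,0,0,0,0,0],[0,0,0,0,0,0,0],[0,0,0,0,0,0,0]]]' 110; python3 - <<'E'
from h import *
o=ctrl.get_obs(); print({k:np.round(o[k],1).tolist() for k in ('t','q','eef_pos','eef_rot')})
E
```

```text
t: 1.78
eef_pos: [455.2, 353.8, 29.4]
eef_rot: [-179.9, 45.0, 166.5]
contact_force: [-1.0, 0.1, -0.3]
finger_gap: 85.7
t: 2.52
eef_pos: [453.9, 354.3, 31.1]
eef_rot: [179.9, 45.1, 166.5]
contact_force: [-6.4, 0.8, 6.5]
finger_gap: 14.5
{'t': 2.5, 'q': [54.6, -4.6, 122.3, -52.6, 55.7, 6.6], 'eef_pos': [453.9, 354.3, 31.1], 'eef_rot': [179.9, 45.1, 166.5]}
```

```bash
cat >> h.py <<'E'
from scipy.spatial.transform import Slerp
def path(off,C1,Rt,n,via=None,cmd=None):
    """off: point in tool frame (mm) moved on a straight line to C1 while turning to Rt in n rows; cmd=(pos,R) start override"""
    o=ctrl.get_obs(); R0=R.from_euler('xyz',o['eef_rot'],degrees=True); p0=np.array(o['eef_pos'])
    if cmd is not None: p0,R0=cmd
    off=np.array(off); C0=p0+R0.apply(off); sl=Slerp([0,1],R.concatenate([R0,Rt])); p,Rp=p0,R0; out=[]
    for i in range(1,n+1):
        Ri=sl(i/n); P=C0+(np.array(C1)-C0)*i/n-Ri.apply(off)
        s=Rp.inv().apply(P-p)/1000; r=(Rp.inv()*Ri).as_rotvec(degrees=True)
        out.append([0]+s.round(4).tolist()+r.round(1).tolist()); p,Rp=P,Ri
    print('C0',C0.round(),'end TCP',p.round(1)); print(str(out).replace(' ','')); return p,Rp
c=np.sqrt(.5)
# rim centre in tool frame: grasp at 110 mm from pan axis, 40 up; tool 45 deg down
# tool x when y=(-sin,cos): x = y cross z ; pan x = c*(z) + c*u, u=pan-up side
def panoff():
    T=toolR(0,45); return T.inv().apply([110,0,15])+np.array([0,0,-18.7])
E
python3 - <<'E'
from h import *
off=panoff(); print(off.round(1))
o=ctrl.get_obs();R0=R.from_euler('xyz',o['eef_rot'],degrees=True); p0=np.array(o['eef_pos']); C0=p0+R0.apply(off)
print('rim centre now',C0)
s=path(off,C0+[0,0,100],R0,4)
s=path(off,[523,12,180],toolR(30,45),10,cmd=s)
# final
z=toolR(30,0)
for rho in (135,-135):
    Rf=toolR(30,0)*R.from_euler('z',rho,degrees=True)
    up=Rf.apply(toolR(0,45).inv().apply([0,0,1])); px=Rf.apply(toolR(0,45).inv().apply([1,0,0])); print(rho,up.round(2),px.round(2), 'TCP',([523,12,180]-Rf.apply(off)).round())
E
```

```text
[-88.4   0.   48.5]
rim centre now [548.00420426 331.89665475  59.45106842]
C0 [548. 332.  59.] end TCP [453.9 354.3 131.1]
[[0,-0.0177,0.0,-0.0177,0.0,0.0,0.0],[0,-0.0177,0.0,-0.0177,0.0,0.0,0.0],[0,-0.0177,0.0,-0.0177,0.0,0.0,0.0],[0,-0.0177,0.0,-0.0177,0.0,0.0,0.0]]
C0 [548. 332. 159.] end TCP [439.2 -36.4 151.8]
[[0,-0.0052,-0.039,0.0022,-3.1,0.0,-3.1],[0,-0.0035,-0.0393,0.0005,-3.1,0.0,-3.1],[0,-0.0018,-0.0394,-0.0012,-3.1,0.0,-3.1],[0,-0.0001,-0.0393,-0.0029,-3.1,0.0,-3.1],[0,0.0017,-0.0391,-0.0046,-3.1,0.0,-3.1],[0,0.0033,-0.0386,-0.0063,-3.1,0.0,-3.1],[0,0.005,-0.038,-0.008,-3.1,0.0,-3.1],[0,0.0066,-0.0372,-0.0096,-3.1,0.0,-3.1],[0,0.0082,-0.0362,-0.0112,-3.1,0.0,-3.1],[0,0.0097,-0.0351,-0.0127,-3.1,0.0,-3.1]]
135 [-0.36 -0.79 -0.5 ] [ 0.86 -0.08 -0.5 ] TCP [450.  42. 242.]
-135 [-0.86  0.08 -0.5 ] [ 0.36  0.79 -0.5 ] TCP [512. -66. 242.]
```

```bash
python3 -m crank '[[[0,-0.008,0,-0.008,0,0,0],[0,-0.0177,0,-0.0177,0,0,0],[0,-0.0177,0,-0.0177,0,0,0],[0,-0.0177,0,-0.0177,0,0,0],[0,-0.01,0,-0.01,0,0,0]]]' 120; python3 -m crank '[[[0,-0.0052,-0.039,0.0022,-3.1,0,-3.1],[0,-0.0035,-0.0393,0.0005,-3.1,0,-3.1],[0,-0.0018,-0.0394,-0.0012,-3.1,0,-3.1],[0,-0.0001,-0.0393,-0.0029,-3.1,0,-3.1],[0,0.0017,-0.0391,-0.0046,-3.1,0,-3.1],[0,0.0033,-0.0386,-0.0063,-3.1,0,-3.1],[0,0.005,-0.038,-0.008,-3.1,0,-3.1],[0,0.0066,-0.0372,-0.0096,-3.1,0,-3.1],[0,0.0082,-0.0362,-0.0112,-3.1,0,-3.1],[0,0.0097,-0.0351,-0.0127,-3.1,0,-3.1]]]';python3 -m crank '[[[0,0,0,0,0,0,0],[0,0,0,0,0,0,0]]]'; python3 - <<'E'
from h import *
o=ctrl.get_obs(); print({k:np.round(o[k],1).tolist() for k in ('t','q','eef_pos','eef_rot')})
shot('scene','s2');a=shot('side','d2')
off=panoff();R0=R.from_euler('xyz',o['eef_rot'],degrees=True)
Rf=toolR(30,0)*R.from_euler('z',-135,degrees=True)
rel=(R0.inv()*Rf).as_rotvec(degrees=True); print(rel, np.linalg.norm(rel))
cv2.imwrite('pics/d2c.png',cv2.resize(a['img'][90:330,130:430],None,fx=2,fy=2))
E
```

```text
t: 3.15
eef_pos: [453.8, 354.1, 132.7]
eef_rot: [179.8, 45.1, 166.5]
contact_force: [0.1, 0.8, -3.3]
finger_gap: 14.6
t: 4.4
eef_pos: [461.3, 17.9, 139.4]
eef_rot: [179.4, 42.5, -155.3]
contact_force: [0.3, -0.5, -4.0]
finger_gap: 14.0
t: 4.65
eef_pos: [461.6, 18.7, 138.7]
eef_rot: [179.3, 42.4, -155.7]
contact_force: [0.2, -0.2, -2.8]
finger_gap: 14.3
{'t': 4.6, 'q': [-17.9, -44.9, 137.6, 32.9, 58.3, -142.8], 'eef_pos': [461.6, 18.7, 138.7], 'eef_rot': [179.3, 42.4, -155.7]}
[  53.56146663  -28.57279029 -127.91443286] 141.58861955594608
```

View pics/d2c.png

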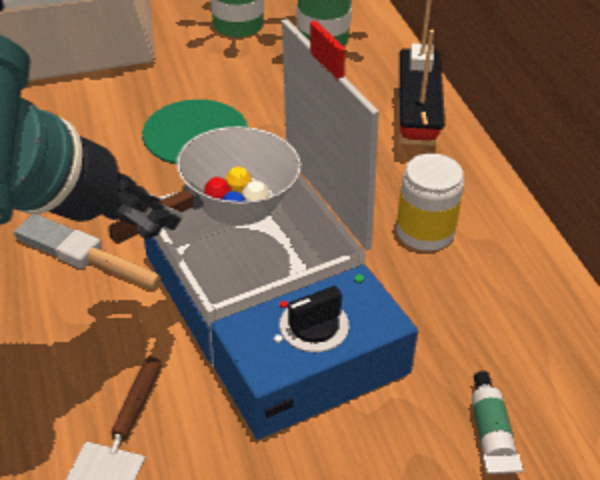

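The crop shows the pan held level over the tank with all four cakes in it. The arm stopped short near the joint 2 limit, so I'll bring the wrist in from the deck side to pour.

```bash
python3 - <<'E'
from h import *
off=panoff(); C=np.array([533,12,182])
o=ctrl.get_obs();R0=R.from_euler('xyz',o['eef_rot'],degrees=True); p0=np.array(o['eef_pos']);C0=p0+R0.apply(off); print('C0',C0)
for A in (60,70):
    Rf=toolR(A,0)*R.from_euler('z',130,degrees=True)
    sl=Slerp([0,1],R.concatenate([R0,Rf])); print(A,(R0.inv()*Rf).magnitude()*57.3)
    for s in np.linspace(0,1,6):
        Ri=sl(s); z=Ri.as_matrix()[:,2]; P=C0+(C-C0)*s-Ri.apply(off); W=P-251*z; up=Ri.apply(toolR(0,45).inv().apply([0,0,1]))
        print(P.round(),'W',W.round(),'r',np.hypot(*W[:2]).round(),'tilt',np.degrees(np.arccos(up[2])).round(),'az',np.degrees(np.arctan2(z[1],z[0])-np.arctan2(W[1],W[0])).round(),'e',np.degrees(np.arcsin(-z[2])).round())
path(off,C,toolR(60,0)*R.from_euler('z',130,degrees=True),20)
E
```

```text
C0 [550.48113546  61.27641464 162.847532  ]
60 122.30694784940479
[462.  20. 139.] W [309. -53. 324.] r 313.0 tilt 3.0 az 35.0 e 48.0
[450.  28. 151.] W [326. -95. 331.] r 339.0 tilt 25.0 az 61.0 e 46.0
[443.  32. 170.] W [ 337. -137.  323.] r 364.0 tilt 48.0 az 80.0 e 37.0
[441.  30. 194.] W [ 342. -174.  301.] r 384.0 tilt 72.0 az 91.0 e 25.0
[444.  21. 218.] W [ 338. -200.  271.] r 393.0 tilt 95.0 az 95.0 e 12.0
[450.   4. 239.] W [ 325. -213.  239.] r 389.0 tilt 117.0 az 93.0 e -0.0
70 119.88749740190549
[462.  20. 139.] W [309. -53. 324.] r 313.0 tilt 3.0 az 35.0 e 48.0
[451.  25. 154.] W [334. -98. 339.] r 348.0 tilt 25.0 az 63.0 e 48.0
[444.  26. 175.] W [ 356. -146.  335.] r 384.0 tilt 48.0 az 85.0 e 40.0
[443.  20. 198.] W [ 370. -190.  314.] r 416.0 tilt 71.0 az 98.0 e 28.0
[446.   8. 220.] W [ 375. -225.  280.] r 437.0 tilt 94.0 az 104.0 e 14.0
[453. -10. 239.] W [ 367. -246.  239.] r 442.0 tilt 117.0 az 104.0 e 0.0
C0 [550.  61. 163.] end TCP [450.1   3.9 238.8]
[[0,-0.0,0.0033,-0.003,-3.2,0.6,5.2],[0,-0.0002,0.0034,-0.0031,-3.2,0.6,5.2],[0,-0.0003,0.0034,-0.0032,-3.2,0.6,5.2],[0,-0.0005,0.0035,-0.0033,-3.2,0.6,5.2],[0,-0.0006,0.0036,-0.0034,-3.2,0.6,5.2],[0,-0.0007,0.0038,-0.0035,-3.2,0.6,5.2],[0,-0.0008,0.0039,-0.0035,-3.2,0.6,5.2],[0,-0.0009,0.004,-0.0036,-3.2,0.6,5.2],[0,-0.0009,0.0042,-0.0037,-3.2,0.6,5.2],[0,-0.001,0.0044,-0.0037,-3.2,0.6,5.2],[0,-0.001,0.0045,-0.0038,-3.2,0.6,5.2],[0,-0.001,0.0047,-0.0038,-3.2,0.6,5.2],[0,-0.001,0.0049,-0.0038,-3.2,0.6,5.2],[0,-0.001,0.0051,-0.0038,-3.2,0.6,5.2],[0,-0.001,0.0053,-0.0038,-3.2,0.6,5.2],[0,-0.0009,0.0054,-0.0038,-3.2,0.6,5.2],[0,-0.0009,0.0056,-0.0038,-3.2,0.6,5.2],[0,-0.0008,0.0058,-0.0038,-3.2,0.6,5.2],[0,-0.0007,0.0059,-0.0037,-3.2,0.6,5.2],[0,-0.0006,0.0061,-0.0037,-3.2,0.6,5.2]]
```

```bash
python3 -m crank '[[[0,0,0.0033,-0.003,-3.2,0.6,5.2],[0,-0.0002,0.0034,-0.0031,-3.2,0.6,5.2],[0,-0.0003,0.0034,-0.0032,-3.2,0.6,5.2],[0,-0.0005,0.0035,-0.0033,-3.2,0.6,5.2],[0,-0.0006,0.0036,-0.0034,-3.2,0.6,5.2],[0,-0.0007,0.0038,-0.0035,-3.2,0.6,5.2],[0,-0.0008,0.0039,-0.0035,-3.2,0.6,5.2],[0,-0.0009,0.004,-0.0036,-3.2,0.6,5.2],[0,-0.0009,0.0042,-0.0037,-3.2,0.6,5.2],[0,-0.001,0.0044,-0.0037,-3.2,0.6,5.2]]]'; python3 - <<'E'
from h import *
off=panoff(); C=np.array([533,12,182])
o=ctrl.get_obs(); print({k:np.round(o[k],1).tolist() for k in ('t','q','eef_pos','eef_rot')})
R0=R.from_euler('xyz',o['eef_rot'],degrees=True);up=R0.apply(toolR(0,45).inv().apply([0,0,1]));print(up)
path(off,C,toolR(60,0)*R.from_euler('z',132,degrees=True),10)
E
```

```text
t: 6.0
eef_pos: [441.8, 32.6, 182.0]
eef_rot: [122.4, 10.2, 158.1]
contact_force: [0.6, 0.8, -3.6]
finger_gap: 14.5
{'t': 6.0, 'q': [-33.4, -28.2, 130.1, 57.8, 88.0, -114.8], 'eef_pos': [441.8, 32.6, 182.0], 'eef_rot': [122.4, 10.2, 158.1]}
[ 0.36092705 -0.78860205  0.49783378]
C0 [542.  36. 172.] end TCP [451.9   2.9 241.1]
[[0,-0.0011,0.0048,-0.0039,-3.2,0.7,5.3],[0,-0.0011,0.005,-0.004,-3.2,0.7,5.3],[0,-0.0011,0.0052,-0.004,-3.2,0.7,5.3],[0,-0.0011,0.0053,-0.004,-3.2,0.7,5.3],[0,-0.001,0.0055,-0.004,-3.2,0.7,5.3],[0,-0.001,0.0057,-0.004,-3.2,0.7,5.3],[0,-0.0009,0.0059,-0.004,-3.2,0.7,5.3],[0,-0.0008,0.006,-0.0039,-3.2,0.7,5.3],[0,-0.0007,0.0062,-0.0039,-3.2,0.7,5.3],[0,-0.0006,0.0063,-0.0038,-3.2,0.7,5.3]]
```

Tracking is good, so I continue the pour.

```bash
python3 -m crank '[[[0,-0.0011,0.0048,-0.0039,-3.2,0.7,5.3],[0,-0.0011,0.005,-0.004,-3.2,0.7,5.3],[0,-0.0011,0.0052,-0.004,-3.2,0.7,5.3],[0,-0.0011,0.0053,-0.004,-3.2,0.7,5.3],[0,-0.001,0.0055,-0.004,-3.2,0.7,5.3],[0,-0.001,0.0057,-0.004,-3.2,0.7,5.3],[0,-0.0009,0.0059,-0.004,-3.2,0.7,5.3],[0,-0.0008,0.006,-0.0039,-3.2,0.7,5.3],[0,-0.0007,0.0062,-0.0039,-3.2,0.7,5.3],[0,-0.0006,0.0063,-0.0038,-3.2,0.7,5.3]]]'; python3 -m crank '[[[0,0,0,0,0,0,0],[0,0,0,0,0,0,0],[0,0,0,0,0,0,0],[0,0,0,0,0,0,0]]]'; python3 - <<'E'
from h import *
o=ctrl.get_obs(); print({k:np.round(o[k],1).tolist() for k in ('t','q','eef_pos','eef_rot')})
R0=R.from_euler('xyz',o['eef_rot'],degrees=True);up=R0.apply(toolR(0,45).inv().apply([0,0,1]));print(up)
b=shot('side','d3');a=shot('scene','s3')
cv2.imwrite('pics/c3.png',np.hstack([cv2.resize(b['img'][90:310,130:390],None,fx=1.5,fy=1.5),cv2.resize(a['img'][110:330,180:440],None,fx=1.5,fy=1.5)]))
E
```

```text
t: 7.25
eef_pos: [452.1, 3.1, 241.5]
eef_rot: [90.4, -42.0, 150.0]
contact_force: [0.8, -0.9, -2.5]
finger_gap: 14.1
t: 7.75
eef_pos: [451.9, 1.5, 241.6]
eef_rot: [90.5, -41.7, 149.8]
contact_force: [-0.9, 0.3, -2.1]
finger_gap: 14.4
{'t': 7.8, 'q': [-42.8, -16.9, 131.7, 84.2, 101.5, -73.7], 'eef_pos': [451.9, 1.5, 241.6], 'eef_rot': [90.5, -41.7, 149.8]}
[ 0.10337798 -0.87844418 -0.46652848]
```

View pics/c3.png

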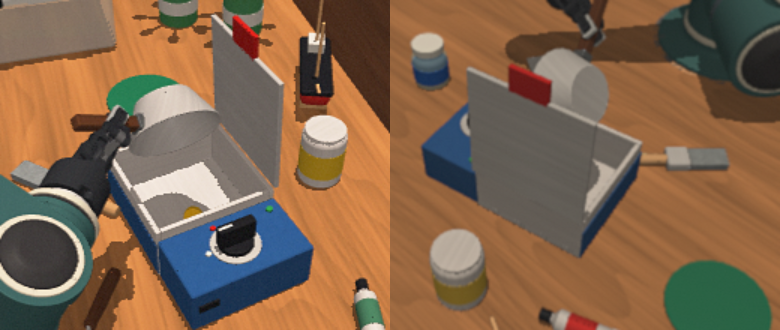

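Picture 5: the pan is tipped about 118° with its lip over the tank, and one yellow cake is visible inside the tank. The rest is hidden, so I tip further and shake before checking.

```bash
python3 - <<'E'
from h import *
off=panoff()
o=ctrl.get_obs();R0=R.from_euler('xyz',o['eef_rot'],degrees=True);p0=np.array(o['eef_pos']);C0=p0+R0.apply(off)
Rf=toolR(60,-5)*R.from_euler('z',160,degrees=True)
print(Rf.apply(toolR(0,45).inv().apply([0,0,1])))
path(off,C0+[0,0,8],Rf,5)
E
```

```text
[-0.11380842 -0.68081149 -0.72356296]
C0 [533.  10. 182.] end TCP [479.1 -22.8 268.9]
[[0,-0.0001,0.0093,-0.0014,-0.6,0.9,5.6],[0,0.0,0.0092,-0.0014,-0.6,0.9,5.6],[0,0.0001,0.0091,-0.0013,-0.6,0.9,5.6],[0,0.0002,0.009,-0.0013,-0.6,0.9,5.6],[0,0.0003,0.0088,-0.0013,-0.6,0.9,5.6]]
```

```bash
python3 -m crank '[[[0,0,0.0093,-0.0014,-0.6,0.9,5.6],[0,0,0.0092,-0.0014,-0.6,0.9,5.6],[0,0.0001,0.0091,-0.0013,-0.6,0.9,5.6],[0,0.0002,0.009,-0.0013,-0.6,0.9,5.6],[0,0.0003,0.0088,-0.0013,-0.6,0.9,5.6],[0,0,0.008,0,0,0,0],[0,0,-0.008,0,0,0,0],[0,0,0.008,0,0,0,0],[0,0,-0.008,0,0,0,0],[0,0,0,0,0,0,0]]]';  python3 - <<'E'
from h import *
off=panoff()
o=ctrl.get_obs(); print({k:np.round(o[k],1).tolist() for k in ('t','q','eef_pos','eef_rot')})
a=path(off,[540,35,180],R.from_euler('xyz',[122.4,10.2,158.1],degrees=True),10)
path(off,[550,61,180],R.from_euler('xyz',[179.3,42.4,-155.7],degrees=True),8,cmd=a)
E
```

```text
t: 9.1
eef_pos: [478.6, -22.4, 268.6]
eef_rot: [75.7, -69.2, 163.5]
contact_force: [0.3, 0.6, -2.9]
finger_gap: 14.4
{'t': 9.1, 'q': [-42.5, -11.4, 127.4, 89.0, 103.6, -45.7], 'eef_pos': [478.6, -22.4, 268.6], 'eef_rot': [75.7, -69.2, 163.5]}
C0 [533.  11. 190.] end TCP [439.8  31.2 189.9]
[[0,-0.0001,-0.0103,0.0049,3.6,-1.8,-7.9],[0,0.0001,-0.0103,0.005,3.6,-1.8,-7.9],[0,0.0003,-0.0102,0.005,3.6,-1.8,-7.9],[0,0.0005,-0.0101,0.0051,3.6,-1.8,-7.9],[0,0.0007,-0.01,0.0051,3.6,-1.8,-7.9],[0,0.0008,-0.0098,0.0052,3.6,-1.8,-7.9],[0,0.001,-0.0096,0.0052,3.6,-1.8,-7.9],[0,0.0011,-0.0094,0.0052,3.6,-1.8,-7.9],[0,0.0012,-0.0092,0.0052,3.6,-1.8,-7.9],[0,0.0012,-0.009,0.0052,3.6,-1.8,-7.9]]
C0 [540.  35. 180.] end TCP [461.   20.2 156.2]
[[0,0.0003,-0.0048,0.0039,4.0,-0.8,-6.5],[0,0.0001,-0.0046,0.0038,4.0,-0.8,-6.5],[0,-0.0001,-0.0044,0.0036,4.0,-0.8,-6.5],[0,-0.0003,-0.0043,0.0035,4.0,-0.8,-6.5],[0,-0.0005,-0.0042,0.0033,4.0,-0.8,-6.5],[0,-0.0008,-0.0041,0.0031,4.0,-0.8,-6.5],[0,-0.001,-0.0041,0.003,4.0,-0.8,-6.5],[0,-0.0013,-0.0042,0.0028,4.0,-0.8,-6.5]]
```

```bash
python3 -m crank '[[[0,-0.0001,-0.0103,0.0049,3.6,-1.8,-7.9],[0,0.0001,-0.0103,0.005,3.6,-1.8,-7.9],[0,0.0003,-0.0102,0.005,3.6,-1.8,-7.9],[0,0.0005,-0.0101,0.0051,3.6,-1.8,-7.9],[0,0.0007,-0.01,0.0051,3.6,-1.8,-7.9],[0,0.0008,-0.0098,0.0052,3.6,-1.8,-7.9],[0,0.001,-0.0096,0.0052,3.6,-1.8,-7.9],[0,0.0011,-0.0094,0.0052,3.6,-1.8,-7.9],[0,0.0012,-0.0092,0.0052,3.6,-1.8,-7.9],[0,0.0012,-0.009,0.0052,3.6,-1.8,-7.9]]]';python3 -m crank '[[[0,0.0003,-0.0048,0.0039,4,-0.8,-6.5],[0,0.0001,-0.0046,0.0038,4,-0.8,-6.5],[0,-0.0001,-0.0044,0.0036,4,-0.8,-6.5],[0,-0.0003,-0.0043,0.0035,4,-0.8,-6.5],[0,-0.0005,-0.0042,0.0033,4,-0.8,-6.5],[0,-0.0008,-0.0041,0.0031,4,-0.8,-6.5],[0,-0.001,-0.0041,0.003,4,-0.8,-6.5],[0,-0.0013,-0.0042,0.0028,4,-0.8,-6.5]]]';  python3 - <<'E'
from h import *
off=panoff()
o=ctrl.get_obs(); print({k:np.round(o[k],1).tolist() for k in ('t','q','eef_pos','eef_rot')})
a=path(off,[548,333,150],toolR(-13.3,45),12)
E
```

```text
t: 10.35
eef_pos: [439.8, 31.0, 190.1]
eef_rot: [122.6, 10.3, 158.1]
contact_force: [0.3, 0.6, -1.7]
finger_gap: 14.5
t: 11.35
eef_pos: [461.1, 20.0, 156.5]
eef_rot: [179.4, 42.6, -155.5]
contact_force: [0.8, -0.4, -3.9]
finger_gap: 14.4
{'t': 11.4, 'q': [-17.7, -45.8, 136.4, 32.3, 59.8, -141.5], 'eef_pos': [461.1, 20.0, 156.5], 'eef_rot': [179.4, 42.6, -155.5]}
C0 [550.  61. 181.] end TCP [453.8 355.3 121.8]
[[0,-0.005,0.026,0.0088,2.2,-0.2,2.3],[0,-0.0042,0.0265,0.008,2.2,-0.2,2.3],[0,-0.0033,0.0269,0.0072,2.2,-0.2,2.3],[0,-0.0024,0.0273,0.0063,2.2,-0.2,2.3],[0,-0.0015,0.0276,0.0055,2.2,-0.2,2.3],[0,-0.0006,0.0278,0.0046,2.2,-0.2,2.3],[0,0.0003,0.028,0.0037,2.2,-0.2,2.3],[0,0.0012,0.028,0.0029,2.2,-0.2,2.3],[0,0.0021,0.0281,0.002,2.2,-0.2,2.3],[0,0.003,0.028,0.0011,2.2,-0.2,2.3],[0,0.0039,0.0279,0.0002,2.2,-0.2,2.3],[0,0.0048,0.0277,-0.0007,2.2,-0.2,2.3]]
```

```bash
python3 - <<'E'
from h import *
b=shot('side','d4'); cv2.imwrite('pics/c4.png',cv2.resize(b['img'][120:280,150:350],None,fx=2.5,fy=2.5))
E
python3 -m crank '[[[0,-0.005,0.026,0.0088,2.2,-0.2,2.3],[0,-0.0042,0.0265,0.008,2.2,-0.2,2.3],[0,-0.0033,0.0269,0.0072,2.2,-0.2,2.3],[0,-0.0024,0.0273,0.0063,2.2,-0.2,2.3],[0,-0.0015,0.0276,0.0055,2.2,-0.2,2.3],[0,-0.0006,0.0278,0.0046,2.2,-0.2,2.3],[0,0.0003,0.028,0.0037,2.2,-0.2,2.3],[0,0.0012,0.028,0.0029,2.2,-0.2,2.3],[0,0.0021,0.0281,0.002,2.2,-0.2,2.3],[0,0.003,0.028,0.0011,2.2,-0.2,2.3]]]'; python3 -m crank '[[[0,0.0039,0.0279,0.0002,2.2,-0.2,2.3],[0,0.0048,0.0277,-0.0007,2.2,-0.2,2.3],[0,0,0,0,0,0,0],[0,0,0,0,0,0,0]]]'; python3 - <<'E'
from h import *
o=ctrl.get_obs(); print({k:np.round(o[k],1).tolist() for k in ('t','q','eef_pos','eef_rot')})
b=shot('side','d5'); a=shot('scene','s5');cv2.imwrite('pics/c5.png',np.hstack([cv2.resize(b['img'][80:300,150:350],None,fx=2,fy=2),cv2.resize(a['img'][170:390,270:470],None,fx=2,fy=2)]))
plan([441,358.5,45],toolR(-13.3,45),0,5)
E
```

```text
t: 12.65
eef_pos: [462.4, 300.3, 127.2]
eef_rot: [179.4, 43.9, 172.4]
contact_force: [0.2, -0.9, -1.8]
finger_gap: 14.7
t: 13.15
eef_pos: [464.4, 355.0, 121.9]
eef_rot: [179.4, 44.3, 166.2]
contact_force: [-0.3, -0.4, -2.1]
finger_gap: 14.4
{'t': 13.2, 'q': [53.2, -11.1, 118.1, -46.7, 61.3, -4.1], 'eef_pos': [464.4, 355.0, 121.9], 'eef_rot': [179.4, 44.3, 166.2]}
target [453.9 355.5  31.8] n 5 rv/row [ 0.06 -0.14 -0.08]
[0.0142, -0.0005, 0.0115, 0.06, -0.14, -0.08]
[0.0142, -0.0005, 0.0115, 0.06, -0.14, -0.08]
[0.0143, -0.0004, 0.0114, 0.06, -0.14, -0.08]
[0.0143, -0.0004, 0.0114, 0.06, -0.14, -0.08]
[0.0143, -0.0004, 0.0114, 0.06, -0.14, -0.08]
```

View pics/c5.png

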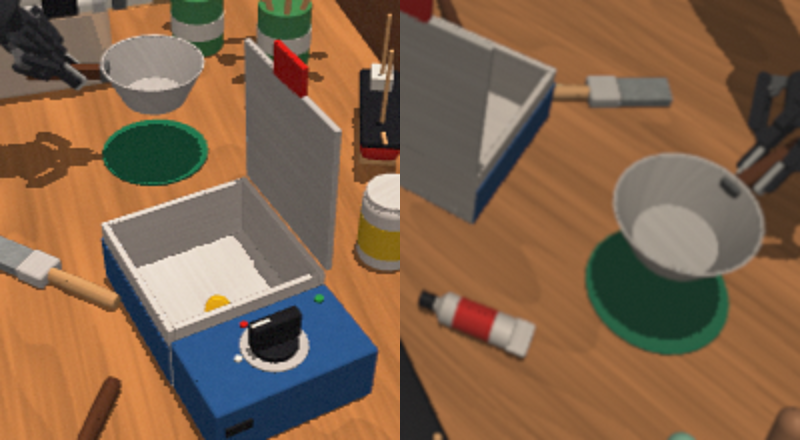

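Picture 6: the pan is empty and level above the mat. The yellow cake is in the tank, the other three must be behind its near wall, and none are on the table. Now I lower the pan.

```bash
python3 -m crank '[[[0,0.0142,-0.0005,0.0115,0,-0.14,0],[0,0.0142,-0.0005,0.0115,0,-0.14,0],[0,0.0143,-0.0004,0.0114,0,-0.14,0],[0,0.0143,-0.0004,0.0114,0,-0.14,0],[0,0.010,-0.0004,0.007,0,0,0],[0,0,0,0,0,0,0]]]'; python3 -m crank '[[[0,0.0025,0,0.0025,0,0,0],[0,0,0,0,0,0,0]]]';  python3 - <<'E'
from h import *
o=ctrl.get_obs(); print({k:np.round(o[k],1).tolist() for k in ('t','q','eef_pos','eef_rot')})
E
```

```text
t: 14.0
eef_pos: [453.4, 356.2, 36.5]
eef_rot: [179.5, 44.8, 166.3]
contact_force: [0.0, -0.8, -2.3]
finger_gap: 14.5
t: 14.25
eef_pos: [454.1, 356.8, 34.7]
eef_rot: [179.3, 44.9, 166.2]
contact_force: [-0.2, 0.7, -3.1]
finger_gap: 14.4
{'t': 14.2, 'q': [54.6, -4.9, 122.1, -52.2, 55.6, 6.3], 'eef_pos': [454.1, 356.8, 34.7], 'eef_rot': [179.3, 44.9, 166.2]}
```

```bash
python3 -m crank '[[[0,0.0018,0,0.0018,0,0,0],[0,0,0,0,0,0,0]]]';python3 -m crank '[[[0,0.001,0,0.001,0,0,0],[0,0,0,0,0,0,0]]]' 40; 
```

```text
t: 14.5
eef_pos: [454.1, 356.8, 32.1]
eef_rot: [179.3, 44.9, 166.2]
contact_force: [-0.2, 0.2, -1.2]
finger_gap: 14.3
t: 14.75
eef_pos: [454.2, 357.0, 31.2]
eef_rot: [179.3, 45.0, 166.2]
contact_force: [-2.9, 0.3, 4.2]
finger_gap: 14.5
```

```bash
python3 -m crank '[[[1,0,0,0,0,0,0],[1,0,0,0,0,0,0],[1,0,0,0,0,0,0],[1,0,0,-0.03,0,0,0],[1,0,0,-0.04,0,0,0],[1,0,0,-0.04,0,0,0],[1,0,0,-0.04,0,0,0],[1,0,0,0,0,0,0]]]';  python3 - <<'E'
from h import *
o=ctrl.get_obs(); print({k:np.round(o[k],1).tolist() for k in ('t','q','eef_pos','eef_rot')})
a=shot('scene','s6'); h=cv2.cvtColor(a['img'],cv2.COLOR_BGR2HSV);
cv2.imwrite('pics/c6.png',cv2.resize(a['img'][220:370,330:480],None,fx=2,fy=2))
plan([480,20,340],toolR(5,89),0)
E
```

```text
t: 15.75
eef_pos: [349.9, 381.6, 139.0]
eef_rot: [179.0, 44.9, 166.1]
contact_force: [1.0, -0.4, 0.5]
finger_gap: 85.4
{'t': 15.8, 'q': [67.4, -16.3, 120.9, -46.8, 72.6, 4.4], 'eef_pos': [349.9, 381.6, 139.0], 'eef_rot': [179.0, 44.9, 166.1]}
target [480.3  20.  321.3] n 8 rv/row [-0.84  5.45 -2.18]
[-0.035, -0.04, 0.0019, -0.84, 5.45, -2.18]
[-0.0335, -0.0413, -0.002, -0.84, 5.45, -2.18]
[-0.0315, -0.0424, -0.0057, -0.84, 5.45, -2.18]
[-0.0292, -0.0435, -0.0092, -0.84, 5.45, -2.18]
[-0.0265, -0.0444, -0.0125, -0.84, 5.45, -2.18]
[-0.0234, -0.0451, -0.0155, -0.84, 5.45, -2.18]
[-0.0201, -0.0457, -0.0183, -0.84, 5.45, -2.18]
[-0.0165, -0.0461, -0.0207, -0.84, 5.45, -2.18]
```

View pics/c6.png

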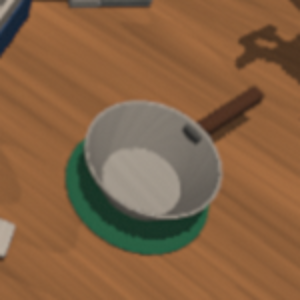

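Picture 7: the empty pan stands upright in the middle of the mat, released. Next I go above the tank, close the fingers and measure the melter.

```bash
python3 -m crank '[[[0,-0.035,-0.04,0.0019,-0.84,5.45,-2.18],[0,-0.0335,-0.0413,-0.002,-0.84,5.45,-2.18],[0,-0.0315,-0.0424,-0.0057,-0.84,5.45,-2.18],[0,-0.0292,-0.0435,-0.0092,-0.84,5.45,-2.18],[0,-0.0265,-0.0444,-0.0125,-0.84,5.45,-2.18],[0,-0.0234,-0.0451,-0.0155,-0.84,5.45,-2.18],[0,-0.0201,-0.0457,-0.0183,-0.84,5.45,-2.18],[0,-0.0165,-0.0461,-0.0207,-0.84,5.45,-2.18],[0,0,0,0,0,0,0]]]' 40;  python3 - <<'E'
from h import *
o=ctrl.get_obs(); print({k:np.round(o[k],1).tolist() for k in ('t','q','eef_pos','eef_rot')})
a=shot('wrist','w7'); print(np.round(a['T'],2).tolist())
E
```

```text
t: 16.92
eef_pos: [479.0, 20.3, 318.8]
eef_rot: [-179.7, 1.3, -175.7]
contact_force: [-0.4, 0.5, -0.5]
finger_gap: 0.1
{'t': 16.9, 'q': [-0.5, -19.4, 98.5, -0.2, 99.5, -94.8], 'eef_pos': [479.0, 20.3, 318.8], 'eef_rot': [-179.7, 1.3, -175.7]}
[[-0.08, -0.95, -0.3, 402.71], [1.0, -0.07, -0.02, 15.31], [-0.0, -0.3, 0.95, 459.7], [0.0, 0.0, 0.0, 1.0]]
```

View pics/w7.png

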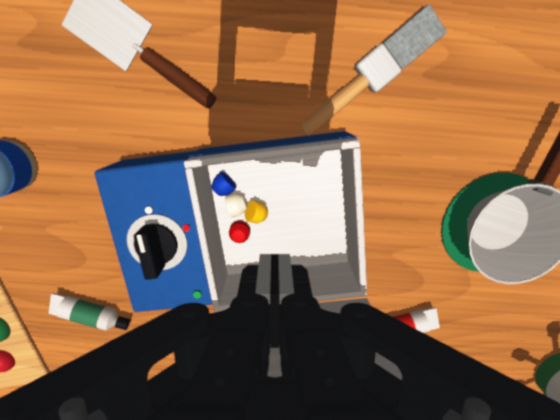

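Picture 8: all four cakes lie in the tank. The deck corners are at (97,173) and (134,310), the tank's front rim corners at (187,165) and (357,141), and the knob disc is centred near (158,242).

```bash
python3 - <<'E'
from h import *
d=load('w7'); b=load('d5'); s=load('s5')
print('deck75',[plane(d,*p,75).tolist() for p in [(97,173),(134,310)]])
print('rim90',[plane(d,*p,90).tolist() for p in [(187,163),(357,141),(366,290)]])
print('disc',plane(d,157,243,76),plane(d,157,243,82))
h=d['img']; m=cv2.inRange(h,(0,0,0),(45,45,45)); m2=np.zeros_like(m); m2[205:290,125:190]=m[205:290,125:190]
n,l,st,c=cv2.connectedComponentsWithStats(m2); i=1+np.argmax(st[1:,4]); print(st[i],c[i])
cv2.imwrite('pics/k.png',np.hstack([cv2.resize(h[195:300,110:215],(600,600)*1,interpolation=cv2.INTER_CUBIC)]))
# side-view knob and lid
for p in [(288,245)]: print('knob two',two(d,(145,250),load('d5'),p))
# lid top edge / tab from side+scene
print('tab tip', two(s,(274,156),b,(288,103)))
E
```

```text
deck75 [[498.6, -181.1, 75.0], [676.8, -147.7, 75.0]]
rim90 [[476.5, -74.9, 90.0], [439.4, 103.9, 90.0], [615.3, 141.2, 90.0]]
disc [ 579.3 -114.5   76. ] [ 576.6 -112.5   82. ]
[ 135  224   42   54 1412] [155.97946176 248.44263456]
knob two (array([ 578.2, -119.7,  101.8]), np.float64(2.0))
tab tip (array([632.7,  52.7, 318.4]), np.float64(9.8))
```

View pics/k.png

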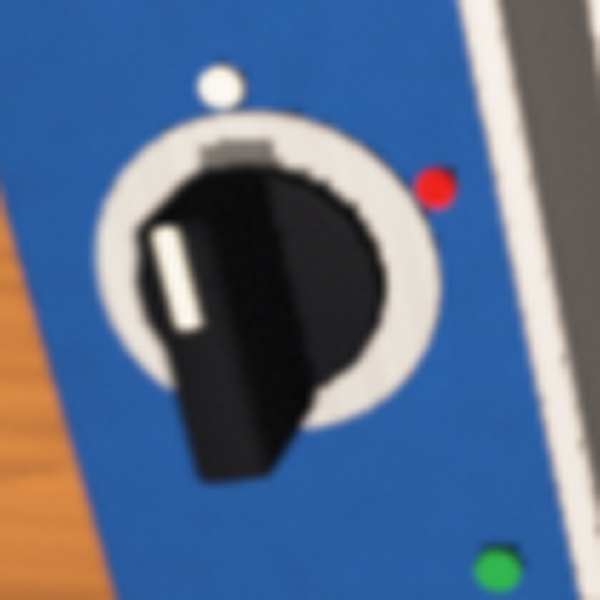

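```bash
cat >> h.py <<'E'
A=np.radians(11.5); XH=np.array([np.cos(A),np.sin(A),0]); YH=np.array([-np.sin(A),np.cos(A),0]); ZH=np.array([0,0,1.]); RM=toolR(11.5,90)
ORG=np.array([559.5,-19.7,0]); HINGE=ORG+95*XH+55*YH+[0,0,90]
def pts(P,cmd=None):
    """rows through TCP points at orientation RM (turn in first row list separately)"""
    p=np.array(ctrl.get_obs()['eef_pos']) if cmd is None else cmd
    out=[]
    for q in P: out.append([0]+(RM.inv().apply(np.array(q)-p)/1000).round(4).tolist()+[0,0,0]); p=np.array(q)
    print(str(out).replace(' ','').replace('.0,','.0,')); return p
def tip(th,rho=190,m=0):
    t=np.radians(th); return HINGE+XH*(-rho*np.cos(t)+(8+m)*np.sin(t)+11)+ZH*(rho*np.sin(t)+(8+m)*np.cos(t))
E
python3 - <<'E'
from h import *
d=load('w7'); k=lambda x,y:(110+x*.175,195+y*.175)
print('bar',[plane(d,*k(*p),117).tolist() for p in [(205,350),(175,225),(237,478)]])
print('HINGE',HINGE, 'knob',ORG-95*YH)
path([0,0,0],[500,20.3,345],RM,2)
p=np.array([500,20.3,345]); t=HINGE+XH*50; t[2]=345
n=4; p=pts([p+(t-p)*i/n for i in range(1,n+1)],cmd=p)
p=pts([t-[0,0,32],t-[0,0,64]],cmd=p)
E
```

```text
bar [[577.2, -113.3, 117.0], [551.8, -117.9, 117.0], [604.3, -108.1, 117.0]]
HINGE [641.62761055  53.13581252  90.        ] knob [ 578.43995377 -112.79284694    0.        ]
C0 [478.  22. 318.] end TCP [500.   20.3 345. ]
[[0,-0.0111,-0.0017,-0.0132,-0.2,0.7,-3.6],[0,-0.0109,-0.0024,-0.0133,-0.2,0.7,-3.6]]
[[0,-0.0488,0.001,0.0,0,0,0],[0,-0.0488,0.001,0.0,0,0,0],[0,-0.0488,0.001,0.0,0,0,0],[0,-0.0488,0.001,0.0,0,0,0]]
[[0,0.0,0.0,0.032,0,0,0],[0,0.0,0.0,0.032,0,0,0]]
```

```bash
python3 -m crank '[[[0,-0.011,-0.0017,-0.0132,-0.2,0.7,-3.6],[0,-0.011,-0.0024,-0.0142,-0.2,0.7,-3.6],[0,-0.0488,0.001,0,0,0,0],[0,-0.0488,0.001,0,0,0,0],[0,-0.0488,0.001,0,0,0,0],[0,-0.0488,0.001,0,0,0,0],[0,0,0,0,0,0,0],[0,0,0,0.032,0,0,0],[0,0,0,0.032,0,0,0],[0,0,0,0,0,0,0]]]';  python3 - <<'E'
from h import *
o=ctrl.get_obs(); print({k:np.round(o[k],1).tolist() for k in ('t','q','eef_pos','eef_rot')})
P=[tip(a,190,0) for a in (95,90,84,78,72,66,60,54,48,42)]; print(np.round(P[0]),np.round(P[-1]))
pts(P)
P2=[tip(a,190,0) for a in (36,30,24,18,12,7,3,0,-1)]; pts(P2,cmd=P[-1])
E
```

```text
t: 18.23
eef_pos: [687.6, 67.0, 280.8]
eef_rot: [180.0, -0.2, -168.2]
contact_force: [1.1, 0.0, -0.1]
finger_gap: 0.2
{'t': 18.2, 'q': [3.4, 8.2, 76.3, 0.0, 95.6, -98.4], 'eef_pos': [687.6, 67.0, 280.8], 'eef_rot': [180.0, -0.2, -168.2]}
[676.  60. 279.] [519.  28. 223.]
[[0,0.0123,-0.0044,0.0022,0,0,0],[0,0.0165,-0.0,-0.0014,0,0,0],[0,0.0199,0.0,0.0002,0,0,0],[0,0.0198,-0.0,0.0023,0,0,0],[0,0.0194,-0.0,0.0043,0,0,0],[0,0.0189,-0.0,0.0063,0,0,0],[0,0.0181,-0.0,0.0083,0,0,0],[0,0.0171,-0.0,0.0101,0,0,0],[0,0.016,0.0,0.0119,0,0,0],[0,0.0147,0.0,0.0135,0,0,0]]
[[0,0.0132,-0.0,0.0149,0,0,0],[0,0.0115,0.0,0.0162,0,0,0],[0,0.0098,-0.0,0.0173,0,0,0],[0,0.0079,0.0,0.0183,0,0,0],[0,0.006,0.0,0.019,0,0,0],[0,0.0034,0.0,0.0162,0,0,0],[0,0.0017,-0.0,0.0132,0,0,0],[0,0.0007,-0.0,0.0099,0,0,0],[0,0.0001,0.0,0.0033,0,0,0]]
```

```bash
python3 -m crank '[[[0,0.0123,-0.0044,0.0022,0,0,0],[0,0.0165,0,-0.0014,0,0,0],[0,0.0199,0,0.0002,0,0,0],[0,0.0198,0,0.0023,0,0,0],[0,0.0194,0,0.0043,0,0,0],[0,0,0,0,0,0,0]]]'; python3 -m crank '[[[0,0.0189,0,0.0063,0,0,0],[0,0.0181,0,0.0083,0,0,0],[0,0.0171,0,0.0101,0,0,0],[0,0.016,0,0.0119,0,0,0],[0,0.0147,0,0.0135,0,0,0]]]'; python3 -m crank '[[[0,0.0132,0,0.0149,0,0,0],[0,0.0115,0,0.0162,0,0,0],[0,0.0098,0,0.0173,0,0,0],[0,0.0079,0,0.0183,0,0,0],[0,0.006,0,0.019,0,0,0],[0,0.0034,0,0.0162,0,0,0]]]'; python3 -m crank '[[[0,0.0017,0,0.0132,0,0,0],[0,0.0007,0,0.0099,0,0,0],[0,0,0,0,0,0,0]]]'
```

```text
t: 18.98
eef_pos: [602.9, 43.8, 277.4]
eef_rot: [-180.0, 0.2, -168.2]
contact_force: [0.4, 0.3, 0.8]
finger_gap: 0.2
t: 19.6
eef_pos: [521.1, 26.7, 226.4]
eef_rot: [180.0, 0.2, -168.2]
contact_force: [0.2, 0.7, 0.6]
finger_gap: 0.3
t: 20.35
eef_pos: [470.4, 16.2, 123.0]
eef_rot: [180.0, 0.1, -168.2]
contact_force: [0.2, 0.0, 1.1]
finger_gap: -0.0
t: 20.72
eef_pos: [468.0, 15.8, 99.9]
eef_rot: [180.0, 0.0, -168.2]
contact_force: [-0.8, 0.6, -0.3]
finger_gap: 0.2
```

```bash
python3 -m crank '[[[0,0,0,0.003,0,0,0],[0,0,0,0.002,0,0,0],[0,0,0,0,0,0,0]]]'; python3 - <<'E'
from h import *
b=shot('side','d8'); cv2.imwrite('pics/c8.png',cv2.resize(b['img'][90:310,150:400],None,fx=2,fy=2))
E
```

```text
t: 21.1
eef_pos: [468.8, 15.7, 98.3]
eef_rot: [-180.0, 0.2, -168.2]
contact_force: [-13.6, -1.4, 27.0]
finger_gap: 0.1
```

View pics/c8.png

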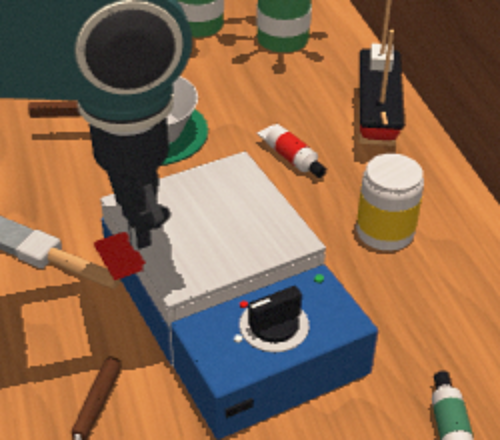

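Picture 10: the lid lies flat on the tank, and pressing on it gave 27 N at z = 98 mm, the top of the shut plate. Next is the knob at (577.8, -113.3).

```bash
python3 - <<'E'
from h import *
p=np.array([468.0,15.8,98]); k=np.array([577.8,-113.3,160])
u=np.array([468,15.8,160]); print(np.round(RM.inv().apply(k-u)/1000/4,4))
E
python3 -m crank '[[[0,0,0,-0.03,0,0,0],[0,0,0,-0.035,0,0,0],[0.5,0,0,0,0,0,0]]]' 60; python3 - <<'E'
from h import *
k=np.array([577.8,-113.3,160]); path([0,0,0],k,RM,4)
E
```

```text
[-0.0205 -0.0371  0.    ]
t: 21.52
eef_pos: [469.4, 15.7, 163.6]
eef_rot: [-180.0, 0.3, -168.2]
contact_force: [0.1, 0.3, 0.6]
finger_gap: 17.1
C0 [469.  16. 164.] end TCP [ 577.8 -113.3  160. ]
[[0,-0.0199,-0.0371,0.001,-0.0,0.1,0.1],[0,-0.02,-0.0371,0.001,-0.0,0.1,0.1],[0,-0.02,-0.0371,0.001,-0.0,0.1,0.1],[0,-0.0201,-0.037,0.0009,-0.0,0.1,0.1]]
```

```bash
python3 -m crank '[[[0.5,-0.02,-0.0371,0.001,0,0,0],[0.5,-0.02,-0.0371,0.001,0,0,0],[0.5,-0.02,-0.0371,0.001,0,0,0],[0.5,-0.02,-0.037,0.001,0,0,0],[0.5,0,0,0,0,0,0],[0.5,0,0,0.03,0,0,0],[0.5,0,0,0.03,0,0,0],[0.5,0,0,0.011,0,0,0],[0.5,0,0,0,0,0,0]]]' 60; python3 - <<'E'
from h import *
o=ctrl.get_obs(); print({k:np.round(o[k],1).tolist() for k in ('t','q','eef_pos','eef_rot')})
path([0,0,0],[577.8,-113.3,88],RM,1)
E
```

```text
t: 22.65
eef_pos: [576.7, -112.7, 85.6]
eef_rot: [180.0, 0.0, -168.2]
contact_force: [-0.2, 1.1, 0.3]
finger_gap: 42.7
{'t': 22.6, 'q': [-13.6, 0.2, 103.1, 0.1, 76.7, -115.4], 'eef_pos': [576.7, -112.7, 85.6], 'eef_rot': [180.0, 0.0, -168.2]}
C0 [ 577. -113.   86.] end TCP [ 577.8 -113.3   88. ]
[[0,-0.001,-0.0008,-0.0024,0.0,0.0,0.3]]
```

Now I close on the knob bar and turn it, watching the wrist torque.

```bash
python3 -m crank '[[[0.5,-0.001,0,-0.002,0,0,0],[0,0,0,0,0,0,0],[0,0,0,0,0,0,0],[0,0,0,0,0,0,0],[0,0,0,0,0,0,0]]]' 60; python3 -m crank '[[[0,0,0,0,0,0,7],[0,0,0,0,0,0,7],[0,0,0,0,0,0,7],[0,0,0,0,0,0,7],[0,0,0,0,0,0,7],[0,0,0,0,0,0,7],[0,0,0,0,0,0,7],[0,0,0,0,0,0,7],[0,0,0,0,0,0,7],[0,0,0,0,0,0,0]]]'; python3 - <<'E'
from h import *
o=ctrl.get_obs(); print({k:np.round(o[k],2).tolist() for k in ('t','q','eef_pos','eef_rot','wrist_torque')})
E
```

```text
t: 23.28
eef_pos: [578.9, -115.3, 89.3]
eef_rot: [-179.7, 0.2, -168.3]
contact_force: [3.0, -20.0, 3.5]
finger_gap: 15.0
t: 24.52
eef_pos: [579.5, -114.4, 89.3]
eef_rot: [179.8, 0.3, 128.7]
contact_force: [9.5, -12.3, 0.5]
finger_gap: 15.2
{'t': 24.52, 'q': [-13.61, 0.24, 102.7, -0.06, 76.68, -52.28], 'eef_pos': [579.51, -114.38, 89.29], 'eef_rot': [179.82, 0.34, 128.68], 'wrist_torque': [-1.86, -1.8, 0.15]}
```

```bash
python3 -m crank '[[[0,0,0,0,0,0,4],[0,0,0,0,0,0,3],[0,0,0,0,0,0,0]]]'; python3 -c "
from h import *
print(ctrl.get_obs()['wrist_torque'])"; python3 -m crank '[[[0,0,0,0,0,0,2],[0,0,0,0,0,0,0],[0,0,0,0,0,0,0],[0,0,0,0,0,0,0],[0,0,0,0,0,0,0]]]'; python3 -c "
from h import *
print(ctrl.get_obs()['wrist_torque'])"
```

```text
t: 24.9
eef_pos: [579.5, -114.2, 89.4]
eef_rot: [179.8, 0.3, 121.8]
contact_force: [7.9, -11.0, 2.6]
finger_gap: 15.0
[-1.72049872 -1.62120893  0.4682649 ]
t: 25.52
eef_pos: [579.5, -114.3, 89.4]
eef_rot: [179.8, 0.3, 119.9]
contact_force: [8.8, -11.4, 2.3]
finger_gap: 14.9
[-1.99239138 -1.48337818  1.60960666]
```

The torque rose to 1.6 N m at 71.8°, so the knob is against its stop. I hold it a moment longer, open wide enough for the bar to swing free, then rise.

```bash
python3 -m crank '[[[0,0,0,0,0,0,0],[0,0,0,0,0,0,0],[0,0,0,0,0,0,0],[0,0,0,0,0,0,0]]]'; python3 -m crank '[[[1,0,0,0,0,0,0],[1,0,0,0,0,0,0],[1,0,0,0,0,0,0],[1,0,0,0,0,0,0],[1,0,0,0,0,0,0],[1,0,0,-0.03,0,0,0],[1,0,0,-0.04,0,0,0],[1,0,0,-0.05,0,0,0],[1,0,0,-0.05,0,0,0],[1,0,0,0,0,0,0]]]'; python3 - <<'E'
from h import *
o=ctrl.get_obs(); print({k:np.round(o[k],2).tolist() for k in ('t','q','eef_pos','contact_force')})
b=shot('side','d9'); a=shot('scene','s9'); w=shot('wrist','w9')
cv2.imwrite('pics/c9.png',np.hstack([cv2.resize(x['img'],(400,300)) for x in (b,w)]))
cv2.imwrite('pics/c10.png',np.vstack([np.hstack([cv2.resize(b['img'][100:310,130:400],(400,300)),cv2.resize(a['img'][120:360,150:470],(400,300))]),np.hstack([cv2.resize(w['img'],(400,300)),cv2.resize(b['img'],(400,300))])]))
E
```

```text
t: 26.02
eef_pos: [579.5, -114.3, 89.4]
eef_rot: [179.8, 0.3, 119.9]
contact_force: [9.1, -11.8, 3.3]
finger_gap: 15.0
t: 27.28
eef_pos: [578.7, -113.1, 262.1]
eef_rot: [179.7, 0.2, 119.8]
contact_force: [-0.6, 0.2, -0.4]
finger_gap: 85.4
{'t': 27.28, 'q': [-13.56, -4.63, 91.19, 0.05, 93.03, -43.38], 'eef_pos': [578.68, -113.09, 262.14], 'contact_force': [-0.61, 0.16, -0.38]}
```

View pics/c10.png

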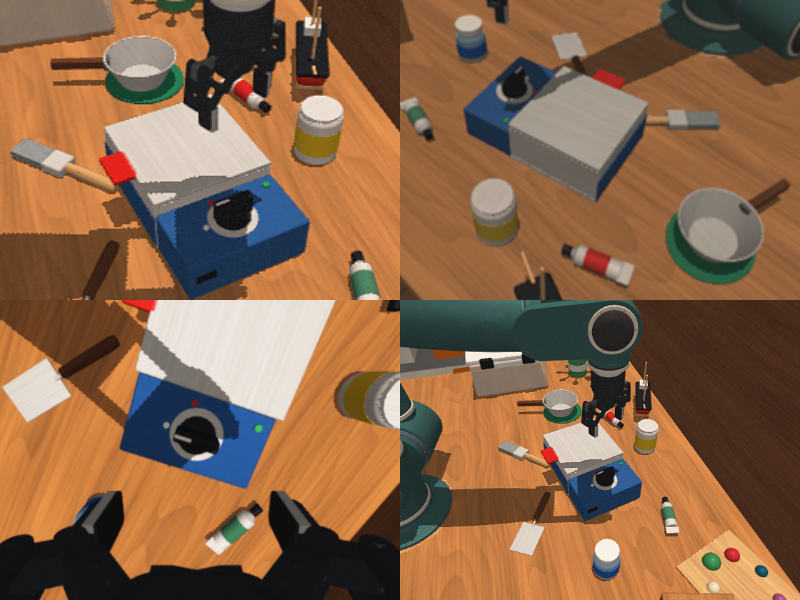

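Picture 11: the lid is shut, the knob's mark is back at its white rest dot, the empty pan stands on the mat, and the bystanders have not moved. The robot touches nothing.

```bash
python3 -c "
from h import *
print(ctrl.hand_in())"
```

```text
the job is handed in; nothing more can be done
None
```

The job is done and handed in at about 27 s of the 72 s allowed; no verdict is reported.

- **Cakes:** I tipped the pan to about 135° over the tank and shook it. The wrist view then showed all four cakes in the tank, and the pan was empty.
- **Pan:** It stands upright near the middle of the green mat and is released. I judged this from the pictures and did not measure its position after letting go.
- **Lid:** I pushed it over with closed fingers. Pressing down gave 27 N at z = 98 mm, the top of the shut plate, and the picture shows it flat on the rim.
- **Knob:** I gripped it and turned the tool 71.8° clockwise, against a stop at 68.8°. The wrist torque rose to about 1.6 N m there. I held it for about a second and opened the fingers wide, and the mark went back to the rest dot.
- **End state:** The last pictures show the other things where they were, and the contact force reads about zero.

**Disagreements:** On the way to the tank the arm stopped short of the planned pose near a joint limit, so I poured from a different wrist direction. While I held the knob there was a side force of up to about 20 N, from being about 2 mm off its axis. My measured melter edges came out 3 to 5% short of the given sizes, so I averaged its corners.

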